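# Load a blank into the dry box under its spring flap

### The job

Put the dark wooden blank away in the dry box without picking it up: with one fingertip press the yellow bar down and keep it down so that the orange spring flap stays open, and with the other finger push the blank along the tray under the flap until it slides down into the box. Then let the flap spring shut and move clear. Leave everything else on the bench where it is.

Things in the scene. Friction and masses are not known exactly. Their poses are not given: they have to be found in the camera images.
- mouth (a point): Point on the dry box (fixed to the bench, placed and turned anew each time): on the floor of its loading tray, mid-width, in the plane of the orange flap. Axes: x = level, along the tray into the box, the way the blank is pushed; y = across, to the left; z up. Tray floor level, 60 mm above the bench, from x = -190 to -8 mm; open above. Two rails, 44 mm apart inside, 9 mm high, guide the blank.
- tray_end (a point): Middle of the tray floor's near end, 190 mm before the mouth point; no wall here. Same axes as the mouth.
- bin (a point): Middle of the inner floor of the grey box with clear top behind the flap (198 mm long, 70 mm wide, top 103 mm above the bench); this floor is 10 mm above the bench. From the tray's edge (8 mm before the flap) a slippery slide leads down into it at 35 degrees: once the blank's middle is 5 to 10 mm past that edge it tips and slides in by itself, if the flap is up.
- rod (a point): Middle of the steel pivot rod (10 mm thick, along the mouth's x, axis 90 mm above the bench, 48 mm to the -y side of the tray's middle). It ends at the flap and at a post 14 mm wide, 96 mm high, 197 mm before the flap. One finger works on each side of it. The raised flap reaches 126 mm above the bench, in its plane only.
- press_bar (a point): Middle of the top of the yellow press bar: plate 165 mm long (mouth x -185 to -20 mm), 40 mm wide, one piece with the flap, on the rod's other side from the tray. Shut: 91 mm to -y of the mouth point, 89 mm above the bench, sloping up outwards. Fully down: 82 mm to -y, level, 63 mm above the bench (stop). Takes 3 to 7 N, springs back; a finger can slide along it in x.
- flap (a joint): Turn of the spring flap with its bar, rad: 0 = shut (the flap's lower edge 2 mm above the tray's floor, blocking the blank), 0.65 = fully open (lower edge at least 21 mm above the tray's floor). From 0.5 on, the blank passes under it.
- blank_center (a point): Centre of the dark brown wooden blank, 100 mm long (its x), 34 mm wide (y), 14 mm thick (z), about 50 g. It lies loose and flat on the tray's floor between the rails, its length along the tray, its front end 15 to 50 mm short of the flap, turned by a few degrees at most.
- peg: Bystander: turned wooden peg, 22 mm diameter, 50 mm high, standing on the dry box's base board to the left of the tray; origin at its underside.
- mallet: Bystander: wooden mallet lying on the bench; origin at its underside.
- gouge: Bystander: gouge with a yellow handle lying on the bench; origin at its underside.
- glue: Bystander: white glue bottle with a red cap, 56 mm diameter, 150 mm high; origin at its underside.
- cup: Bystander: blue ceramic cup, 76 mm diameter, 90 mm high; origin at its underside.
- plane: Bystander: small hand plane, 150 x 45 mm, about 60 mm high; origin at its underside.
- maple: Bystander: pale wooden block 110 x 40 x 20 mm; origin at its underside.
- blank: The same dark wooden blank; origin at the centre of its underside, axes as for its centre point.
Things that resemble listed ones, but are neither listed nor needed, are in the scene too. There is more than one size of the blank; the job needs the middle-sized.

How it is judged:
By the outcome, as a careful person would: the job done as asked, in the order asked, and still so for the second after the job is handed in, with the robot touching nothing.
It also fails if it takes over 38 s, if anything falls off the work surface, if the arm or the gripper's body presses on something with over 40 N, if the wrist force passes 120 N, or if a joint passes its speed limit or range.

### The arm

A 7-joint arm with a two-finger parallel gripper is mounted at the origin on the work surface. World frame = base frame: x ahead of the robot, y to its left, z up, the work surface at z = 0. Lengths are in m, angles in rad, forces in N, time in s.
With the tool pointing down it reaches from about 0.425 to 0.95 m from the base axis. Payload 4.7 kg.
Tool frame: the origin (TCP) lies at the very end of the fingers, on their centre line; the grasp point (between the pads) lies 19 mm behind it (bot.pinch_z is the distance from the TCP to the grasp point, in m); z points along the fingers, y is the direction in which the jaws open and shut (so a half turn about z gives the same grasp; the last joint's range is limited). The gripper opens to 87 mm and grips with 3 to 60 N. Pads are 19 mm wide; open, the fingers measure 117 mm over their backs; the gripper's body (75 mm by 190 mm) begins 51 mm behind the grasp point.
Start: joints at [-1.18, 0.469, -0.049, 1.532, 0.024, 1.141, -0.082], TCP at [0.275, 0.616, 0.223] pointing down, gripper open.
Joint ranges: [-2.59, 2.59], [-0.33, 1.99], [-1.39, 1.29], [0.1, 2.45], [-1.04, 4.18], [0.21, 1.99], [-2.66, 2.66]. Speed limits (rad/s): [2.57, 2.57, 3.14, 3.14, 3.14, 3.14, 3.14].

### API

Orientations are given as a 3x3 rotation matrix whose columns are the frame's x, y, z axes.
In Python, from station import bot, capture, order gives the robot as it stands. The module is installed in compiled form; this text tells all that it offers.
- The arm moves only by the tool carry_out, never from a script. Its arguments are lists of equal length, an entry for each row: "grip": the finger opening in mm, from 0 to 87; "delta_pos": the shift along the tool's x, y, z in mm, a list of three; "delta_rot": the turn, a rotation vector about the tool's x, y, z in rad, a list of three. In form: {"grip": [grip, ...], "delta_pos": [[x, y, z], ...], "delta_rot": [[wx, wy, wz], ...]}. A call has 1 to 5 rows; each row shifts and turns the pose as measured when the row begins, along the tool's axes as they then stand; what a row does not reach is not made up. A row lasts 1/12 s, in which the tool goes at most 41.7 mm and 7.16 degrees, less where a joint would pass 70% of its speed; a pose out of reach is approached as far as the arm can. A call is refused whole if a number of a shift passes 41.7 or a number of a turn 0.125, either way. A call with a gripper value outside its range is refused whole. The fingers move at their own pace and stop on an object; the grip force is fixed at half the most. Time passes only in rows, so rows that do not move let the fingers close. It gives the time, the measured TCP pose, the force and the opening at its end, in the units of the state.
- bot.read_state(): the state, without advancing time (a new reading comes with each control period).
- capture(name): name is "scene" or "top"; returns a dict with "image" (420x560x3 uint8, blue, green, red), "depth" (420x560 float32, m along the optical axis (not along the pixel's ray), 0 where there is no reading), "vfov" (degrees; the focal length in pixels is half the picture's height over the tangent of half this angle, whatever the lens; pixels are square), "cx", "cy" (the principal point, pixels), "extrinsics" (4x4, takes a point from world to camera coordinates). Camera axes: x right, y down, z forward; pixel columns grow to the right and rows downward; lengths in m; the calibration is good to about 2 mm. A picture is of the moment at which its call begins.
- order.sign_off(): hands the job in, once; it reports no verdict.
The state is a dict: "clock": time; "q": joint angles; "dq": joint speeds; "tau": joint torques, N m; "tool_pos": TCP position; "eef_rot": TCP orientation; "force": force on the tool from outside, world axes, zero at the start; "torque": the same for the moment, N m; "opening": opening from 0.0 (shut) to 1.0 (fully open).
Only numpy, scipy, OpenCV 4.12 (cv2) and the standard library are available. Lean on these libraries where they do the work, as an engineer would, in place of code of your own. Each camera call takes 0.05 s, during which the arm holds its last target.

## Working session

There is one attempt and no reset: what is moved stays moved. The work goes in short steps, Python scripts to look and compute and a tool call to move; the robot and the scene stay as the last step left them, time stands still between calls to the robot, and variables do not carry over. Pictures are saved under pics/ and viewed, and the job is handed in when it is done.

Besides the shell and the picture viewer there is one more tool, called after "Call:" by a JSON object that holds its "method" and its "body", one argument or row to a line. carry_out: Moves the arm, as the interface text tells. Its arguments: {"type":"object","properties":{"grip":{"type":"array"},"delta_pos":{"type":"array"},"delta_rot":{"type":"array"}},"required":["grip","delta_pos","delta_rot"]}

```bash
mkdir -p pics; cat > h.py <<'E'
import numpy as np,cv2
from station import bot,capture,order
def K(c):
    f=c["image"].shape[0]/2/np.tan(np.radians(c["vfov"])/2); return f,c["cx"],c["cy"]
def pts(c):
    f,cx,cy=K(c); d=c["depth"]; v,u=np.mgrid[0:d.shape[0],0:d.shape[1]]
    P=np.stack([(u-cx)/f*d,(v-cy)/f*d,d],-1); T=np.linalg.inv(c["extrinsics"])
    return P@T[:3,:3].T+T[:3,3]
def ray(c,u,v,z):
    f,cx,cy=K(c); T=np.linalg.inv(c["extrinsics"]); r=T[:3,:3]@np.array([(u-cx)/f,(v-cy)/f,1]); o=T[:3,3]
    return o+r*(z-o[2])/r[2]
def proj(c,p):
    f,cx,cy=K(c); q=c["extrinsics"]@np.append(p,1); return q[0]/q[2]*f+cx,q[1]/q[2]*f+cy
E
python3 - <<'E'
from h import *
import pickle
for n in("scene","top"):
    c=capture(n); pickle.dump(c,open(n+"0.pkl","wb")); cv2.imwrite(f"pics/{n}0.png",c["image"]); print(n,K(c),np.linalg.inv(c["extrinsics"]).round(3).tolist())
s=bot.read_state(); print(s["clock"],s["tool_pos"],s["eef_rot"],s["opening"],s["force"])
E
```

```text
scene (np.float64(484.12647612035454), 276.88496497216516, 213.7724991465283) [[0.851, 0.308, -0.425, 1.102], [0.525, -0.505, 0.685, -0.834], [-0.004, -0.807, -0.591, 0.828], [0.0, 0.0, 0.0, 1.0]]
top (np.float64(457.54795931812987), 279.8693936207445, 212.59274796372813) [[0.008, -0.998, 0.063, 0.51], [-1.0, -0.007, 0.02, -0.003], [-0.02, -0.063, -0.998, 1.231], [0.0, 0.0, 0.0, 1.0]]
0.1 [0.27490126 0.61591533 0.22160971] [[-9.13201411e-01  4.07508059e-01 -6.04200022e-04]
 [ 4.07508492e-01  9.13199978e-01 -1.62118340e-03]
 [-1.08889853e-04 -1.72668361e-03 -9.99998503e-01]] 1.0009150512420095 [-0.60982097 -0.83067583 -0.33644   ]
```

View pics/scene0.png

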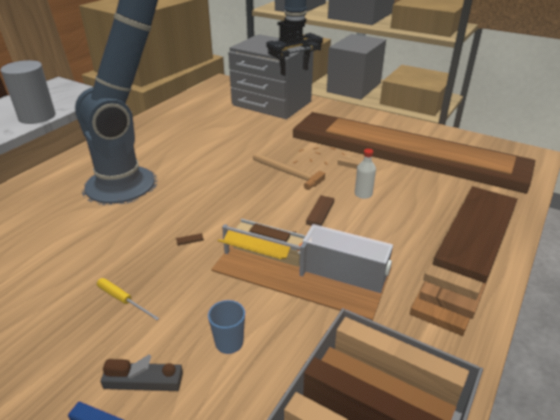

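View pics/top0.png

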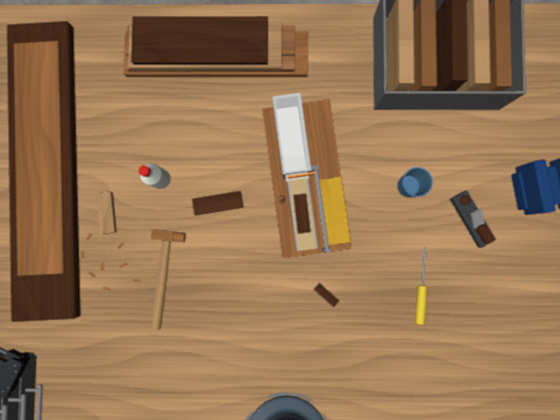

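The top view shows the dry box at about (305,180). The tray, with the dark blank at (302,213), is on the robot's side, and the yellow bar is at (335,212). The oversized and undersized blanks lie on the bench at (218,202) and (326,294). I'll zoom in to measure.

```bash
python3 - <<'E'
from h import *
import pickle
c=pickle.load(open("top0.pkl","rb")); s=pickle.load(open("scene0.pkl","rb"))
a=cv2.resize(c["image"][85:265,250:365],None,fx=3.3,fy=3.3,interpolation=cv2.INTER_CUBIC)
b=cv2.resize(s["image"][205:315,205:400],None,fx=2,fy=2,interpolation=cv2.INTER_CUBIC)
m=np.zeros((600,790,3),np.uint8); m[:a.shape[0],:a.shape[1]]=a; m[:b.shape[0],400:400+b.shape[1]]=b
cv2.imwrite("pics/z0.png",m)
P=pts(c); hsv=cv2.cvtColor(c["image"],cv2.COLOR_BGR2HSV)
def blob(mask,name):
    n,l,st,ce=cv2.connectedComponentsWithStats(mask.astype(np.uint8))
    for i in range(1,n):
        if st[i,4]>40:
            mm=l==i; r=cv2.minAreaRect(np.argwhere(mm)[:,::-1].astype(np.float32)); q=P[mm]
            print(name,ce[i].round(1),st[i,4],np.round(r[0],1),np.round(r[1],1),round(r[2],1),"med",np.median(q,0).round(4), "z",np.percentile(q[:,2],[5,95]).round(3))
H,S,V=hsv[...,0].astype(int),hsv[...,1].astype(int),hsv[...,2].astype(int)
roi=np.zeros(H.shape,bool); roi[85:320,180:370]=1
blob(roi&(H>20)&(H<32)&(S>170)&(V>150),"yellow")
blob(roi&(V<95)&(S>80),"dark")
blob(roi&(S<40)&(V>170),"white")
E
```

```text
yellow [334.7 210.4] 1395 [334.7 210.3] [65.8 21.4] 81.9 med [ 0.5882 -0.1172  0.0867] z [0.078 0.1  ]
dark [217.5 202.8] 796 [217.5 202.8] [16.4 48.7] 80.3 med [0.6106 0.1873 0.0193] z [0.015 0.023]
dark [301.5 213.2] 439 [301.5 213.1] [37.8 11.5] 83.4 med [ 0.5815 -0.035   0.0749] z [0.071 0.079]
dark [326.2 294.5] 199 [326.2 294.6] [25.6  7.7] 41.6 med [ 0.3718 -0.1015  0.0103] z [0.007 0.014]
white [291.3 132.9] 2175 [291.2 132.9] [77.8 28.1] 82.1 med [ 0.7798 -0.0064  0.1037] z [0.1   0.107]
```

View pics/z0.png

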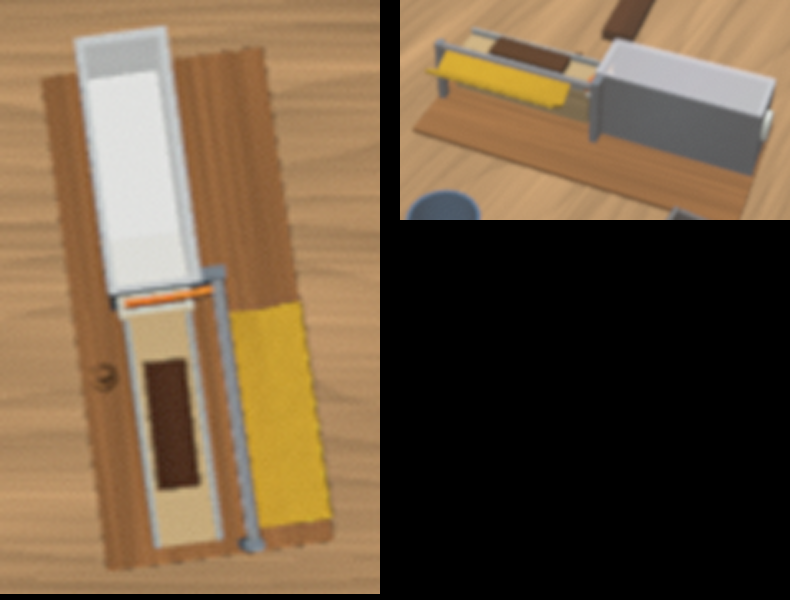

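The zoom shows the orange flap at about pixel (301,175) in the full image, and the tan tray floor ends near (307,250). The rod runs between the tray and the yellow bar, with its post at about (326,250). The peg stands to the left at about (282,199). Next I'll work out the mouth frame from several independent cues.

```bash
python3 - <<'E'
from h import *
import pickle
c=pickle.load(open("top0.pkl","rb")); hsv=cv2.cvtColor(c["image"],cv2.COLOR_BGR2HSV).astype(int)
H,S,V=hsv[...,0],hsv[...,1],hsv[...,2]; P=pts(c)
for v in (185,195,230,245): print(v,[tuple(hsv[v,u]) for u in range(284,332,3)])
def rect(m,z,name):
    n,l,st,ce=cv2.connectedComponentsWithStats(m.astype(np.uint8)); i=1+np.argmax(st[1:,4]); mm=l==i
    pp=np.argwhere(mm)[:,::-1].astype(float)
    w=np.array([ray(c,u,v,z)[:2] for u,v in pp])
    r=cv2.minAreaRect((w*1000).astype(np.float32)); bx=cv2.boxPoints(r)
    print(name,st[i,4],"cen",np.round(r[0],1),np.round(r[1],1),round(r[2],2),"box",bx.round(1).tolist(),"mean",w.mean(0).round(4),"z",np.median(P[mm][:,2]).round(4))
    return mm,w
roi=np.zeros(H.shape,bool); roi[85:265,255:360]=1
rect(roi&(H>20)&(H<32)&(S>170)&(V>150),.089,"yellow")
r2=roi.copy(); r2[:,:285]=0; r2[:178]=0;r2[:,318:]=0
rect(r2&(V<95)&(S>80),.074,"blank")
rect(r2&((V<95)&(S>80)|(V>180)&(S>60)&(S<125)),.060,"floor")
rect(roi&(S<40)&(V>170),.103,"boxtop")
r3=roi.copy(); r3[:165]=0;r3[190:]=0
rect(r3&(H<16)&(S>170)&(V>150),.11,"orange")
E
```

```text
185 [(np.int64(14), np.int64(153), np.int64(138)), (np.int64(14), np.int64(80), np.int64(137)), (np.int64(19), np.int64(73), np.int64(188)), (np.int64(18), np.int64(95), np.int64(194)), (np.int64(19), np.int64(91), np.int64(193)), (np.int64(20), np.int64(93), np.int64(192)), (np.int64(19), np.int64(94), np.int64(193)), (np.int64(19), np.int64(92), np.int64(192)), (np.int64(14), np.int64(31), np.int64(156)), (np.int64(14), np.int64(156), np.int64(132)), (np.int64(14), np.int64(157), np.int64(149)), (np.int64(107), np.int64(12), np.int64(143)), (np.int64(21), np.int64(150), np.int64(168)), (np.int64(21), np.int64(194), np.int64(193)), (np.int64(21), np.int64(195), np.int64(192)), (np.int64(22), np.int64(190), np.int64(197))]
195 [(np.int64(14), np.int64(145), np.int64(127)), (np.int64(14), np.int64(159), np.int64(138)), (np.int64(25), np.int64(20), np.int64(168)), (np.int64(17), np.int64(105), np.int64(133)), (np.int64(12), np.int64(133), np.int64(88)), (np.int64(11), np.int64(152), np.int64(79)), (np.int64(11), np.int64(160), np.int64(75)), (np.int64(12), np.int64(146), np.int64(77)),
[... 2344 characters left out ...]
en [582.5 -34.5] [97.  29.4] 6.89 box [[532.5999755859375, -25.700000762939453], [536.0999755859375, -54.900001525878906], [632.4000244140625, -43.29999923706055], [628.7999877929688, -14.100000381469727]] mean [ 0.5823 -0.0344] z 0.0749
boxtop 2175 cen [780.6  -6.6] [196.8  70.2] 8.31 box [[678.2000122070312, 13.899999618530273], [688.4000244140625, -55.5], [883.0999755859375, -27.100000381469727], [872.9000244140625, 42.29999923706055]] mean [ 0.7804 -0.0067] z 0.1037
orange 35 cen [674.  -31.5] [ 4.9 60.4] 11.68 box [[665.5, -2.4000000953674316], [677.7000122070312, -61.599998474121094], [682.5, -60.599998474121094], [670.2999877929688, -1.399999976158142]] mean [ 0.6749 -0.0352] z 0.0828
```

```bash
python3 - <<'E'
from h import *
import pickle
c=pickle.load(open("top0.pkl","rb")); s=pickle.load(open("scene0.pkl","rb")); hsv=cv2.cvtColor(c["image"],cv2.COLOR_BGR2HSV).astype(int)
H,S,V=hsv[...,0],hsv[...,1],hsv[...,2]
a=np.radians(8.25); R=np.array([[np.cos(a),np.sin(a)],[-np.sin(a),np.cos(a)]])
m=np.zeros(H.shape,bool); m[178:256,286:319]=1
t=m&(((V>165)&(S>45)&(S<125)&(H>15))|((V<125)&(S>80)&(H<14)))
n,l,st,ce=cv2.connectedComponentsWithStats((m&(V>175)&(S>60)&(S<125)).astype(np.uint8))
print(st[:,4].tolist())
for i in range(1,n):
    if st[i,4]>20:
        w=np.array([R@ray(c,u,v,.06)[:2] for v,u in np.argwhere(l==i)])*1000
        print("floor",i,st[i],"along",w[:,0].min().round(1),w[:,0].max().round(1),"lat",np.percentile(w[:,1],[2,98]).round(1))
# rod & rails per row: grey low S
for v in (190,200,210,220,230,240):
    g=[u for u in range(284,335) if S[v,u]<40]
    print(v,g,[ (R@ray(c,u,v,.069 if u<315 else .095)[:2]*1000).round(0).tolist() for u in g])
# overlay check with candidate frame
M=np.array([668.5,-118.0]); 
def w(x,y,z): return np.append(R.T@(M+[x,y]),z)/[1000,1000,1000]
for nm,cc,sl,f in(("t",c,(85,265,250,365),3.3),("s",s,(205,315,205,400),2)):
    k=4; im=cv2.resize(cc["image"],None,fx=k,fy=k,interpolation=cv2.INTER_CUBIC)
    def line(pts,col):
        q=[tuple(((np.array(proj(cc,w(*p)))+.5)*k-.5).round().astype(int).tolist()) for p in pts]
        for A,B in zip(q,q[1:]): cv2.line(im,A,B,col,1)
    line([(-190,-22,.06),(-190,22,.06),(-8,22,.06),(-8,-22,.06),(-190,-22,.06)],(0,0,255))
    line([(-190,-48,.09),(0,-48,.09)],(255,0,255))
    line([(-185,-107,.101),(-20,-107,.101),(-20,-75,.077),(-185,-75,.077),(-185,-107,.101)],(255,0,0))
    line([(-150,0,.06),(0,0,.06),(0,0,.1)],(0,255,0))
    y0,y1,x0,x1=[q*k for q in sl]; im=im[y0:y1,x0:x1]; sc=min(600/im.shape[0],800/im.shape[1],1); cv2.imwrite(f"pics/ov_{nm}.png",cv2.resize(im,None,fx=sc,fy=sc,interpolation=cv2.INTER_AREA))
E
```

```text
[234643, 242, 3, 1, 4, 6, 4, 295, 2]
floor 1 [289 179  19  24 242] along 603.1 659.8 lat [-138.5  -97.7]
floor 7 [297 213  18  38 295] along 478.5 568.8 lat [-138.9  -98.1]
190 [289, 308, 317, 318, 319] [[634.0, -94.0], [627.0, -142.0], [621.0, -163.0], [621.0, -165.0], [621.0, -168.0]]
200 [290, 291, 309, 310, 318, 319, 320, 321] [[608.0, -93.0], [608.0, -95.0], [601.0, -141.0], [601.0, -143.0], [596.0, -162.0], [596.0, -164.0], [596.0, -166.0], [595.0, -169.0]]
210 [291, 292, 310, 311, 320, 321, 322] [[582.0, -92.0], [582.0, -94.0], [576.0, -140.0], [576.0, -142.0], [571.0, -163.0], [571.0, -165.0], [570.0, -168.0]]
220 [293, 294, 312, 321, 322, 323] [[557.0, -94.0], [556.0, -96.0], [550.0, -141.0], [546.0, -162.0], [546.0, -164.0], [545.0, -167.0]]
230 [294, 295, 313, 314, 323, 324, 325] [[531.0, -93.0], [531.0, -95.0], [524.0, -140.0], [524.0, -143.0], [521.0, -163.0], [520.0, -166.0], [520.0, -168.0]]
240 [296, 315, 324, 325, 326] [[505.0, -94.0], [499.0, -140.0], [496.0, -162.0], [496.0, -165.0], [495.0, -167.0]]
```

View pics/ov_t.png

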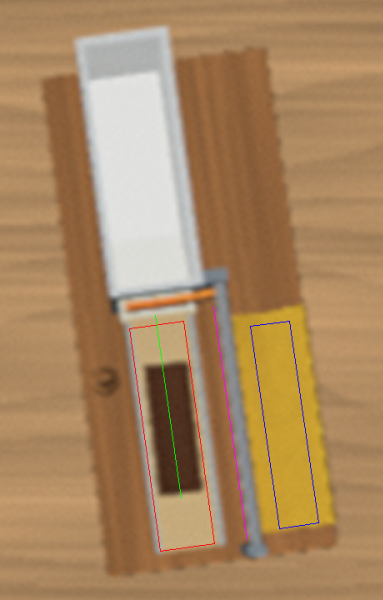

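View pics/ov_s.png

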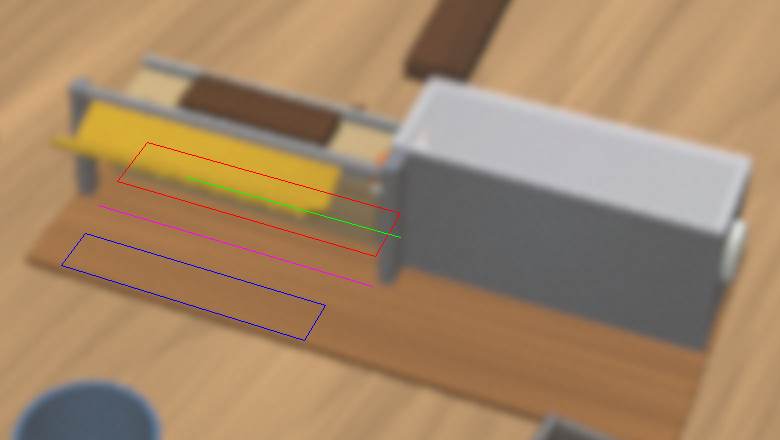

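The overlay was drawn at z≈0 because of a units slip, so it's offset. The numeric cues agree on mouth (668.5, -117.7) in the rotated frame. I'll redraw it with the right heights and compute the approach.

```bash
cat >> h.py <<'E'
a=np.radians(8.25); R2=np.array([[np.cos(a),np.sin(a)],[-np.sin(a),np.cos(a)]]); M=np.array([668.5,-117.7])
def w(x,y,z): return np.append(R2.T@(M+[x,y])/1000,z/1000)     # mouth mm (z above bench) -> world m
def tom(p): q=R2@(np.array(p[:2])*1000)-M; return np.append(q,p[2]*1000)
def go(x,y,z,rz=None):  # needed move from present pose, tool axes mm and turn
    s=bot.read_state(); R=np.array(s["eef_rot"]); d=R.T@(w(x,y,z)-s["tool_pos"])*1000
    Yd=np.array([-np.sin(a),np.cos(a),0]); Zd=np.array([0,0,-1.]); Rd=np.stack([np.cross(Yd,Zd),Yd,Zd],1)
    rv=cv2.Rodrigues(R.T@Rd)[0].ravel()
    print("mouth",tom(s["tool_pos"]).round(1),"delta",d.round(1),"turn",rv.round(4),"F",np.round(s["force"],1),"open",round(s["opening"],3),"t",round(s["clock"],2))
E
python3 - <<'E'
from h import *
import pickle
s=pickle.load(open("scene0.pkl","rb")); c=pickle.load(open("top0.pkl","rb"))
for nm,cc,sl in(("t",c,(85,265,250,365)),("s",s,(205,315,205,400))):
    k=4; im=cv2.resize(cc["image"],None,fx=k,fy=k,interpolation=cv2.INTER_CUBIC)
    def line(pts,col):
        q=[tuple(((np.array(proj(cc,w(*p)))+.5)*k-.5).round().astype(int).tolist()) for p in pts]
        for A,B in zip(q,q[1:]): cv2.line(im,A,B,col,1)
    line([(-190,-22,60),(-190,22,60),(-8,22,60),(-8,-22,60),(-190,-22,60)],(0,0,255))
    line([(-190,-48,90),(0,-48,90)],(255,0,255))
    line([(-185,-107,101),(-20,-107,101),(-20,-75,77),(-185,-75,77),(-185,-107,101)],(255,0,0))
    y0,y1,x0,x1=[q*k for q in sl]; im=im[y0:y1,x0:x1]; sc=min(600/im.shape[0],390/im.shape[1],1); im=cv2.resize(im,None,fx=sc,fy=sc,interpolation=cv2.INTER_AREA); cv2.imwrite(f"pics/ov2_{nm}.png",im)
A=cv2.imread("pics/ov2_t.png");B=cv2.imread("pics/ov2_s.png"); o=np.zeros((600,790,3),np.uint8); o[:A.shape[0],:A.shape[1]]=A; o[:B.shape[0],395:395+B.shape[1]]=B; cv2.imwrite("pics/ov2.png",o)
print("blank",tom([.5816,-.0341,.074])); P=pts(c)
print("peg",tom(ray(c,282,199,.07)), P[196:203,279:286,2].max())
go(-170,-43,150)
E
```

```text
blank [-97.81185184   0.49757876  74.        ]
peg [-55.12618651  44.58491549  70.        ] 1.2308536614640648
mouth [-308.1  687.8  221.6] delta [-507.2 -543.8   72.6] turn [-1.700e-03 -4.000e-04 -5.637e-01] F [-0.6 -0.8 -0.3] open 1.001 t 0.1
```

View pics/ov2.png

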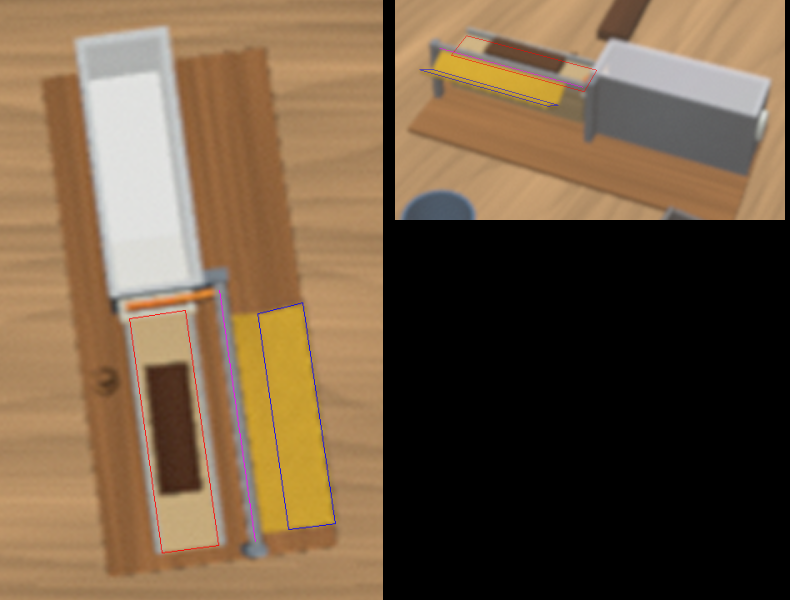

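Both views match the frame closely. The blank's centre is at x = -97.8 mm, so its front is 48 mm short of the flap and its rear is at -148. I'll turn the tool first, then travel over.

Call:
{"method": "carry_out", "body": {
  "grip": [75, 75, 75, 75, 75],
  "delta_pos": [
    [0, 0, 0],
    [0, 0, 0],
    [0, 0, 0],
    [0, 0, 0],
    [0, 0, 0]
  ],
  "delta_rot": [
    [0, 0, -0.113],
    [0, 0, -0.113],
    [0, 0, -0.113],
    [0, 0, -0.113],
    [0, 0, -0.113]
  ]
}}

```text
clock: 0.52
tool_pos: [0.2739, 0.6143, 0.2183]
eef_rot: [[-0.986, -0.17, -0.002], [-0.17, 0.985, -0.008], [0.003, -0.007, -1.0]]
force: [0.4, -0.3, 0.5]
opening: 0.861
```

```bash
python3 -c "
from h import *
go(-173,-43,150)"
```

```text
mouth [-309.3  686.3  218.3] delta [-117.1 -732.2   73.2] turn [-0.0072 -0.0033  0.0265] F [ 0.4 -0.3  0.5] open 0.861 t 0.52
```

Call:
{"method": "carry_out", "body": {
  "grip": [75, 75, 75, 75, 75],
  "delta_pos": [
    [-6, -38, 0],
    [-6, -38, 0],
    [-6, -38, 0],
    [-6, -38, 0],
    [-6, -38, 0]
  ],
  "delta_rot": [
    [0, 0, 0.02],
    [0, 0, 0],
    [0, 0, 0],
    [0, 0, 0],
    [0, 0, 0]
  ]
}}

```text
clock: 0.93
tool_pos: [0.3284, 0.4327, 0.214]
eef_rot: [[-0.985, -0.169, -0.01], [-0.169, 0.986, -0.007], [0.011, -0.005, -1.0]]
force: [-0.1, 0.2, 0.6]
opening: 0.86
```

Call:
{"method": "carry_out", "body": {
  "grip": [75, 75, 75, 75, 75],
  "delta_pos": [
    [-6, -38, 0],
    [-6, -38, 0],
    [-6, -38, 0],
    [-6, -38, 0],
    [-6, -38, 0]
  ],
  "delta_rot": [
    [0, 0, 0],
    [0, 0, 0],
    [0, 0, 0],
    [0, 0, 0],
    [0, 0, 0]
  ]
}}

```text
clock: 1.35
tool_pos: [0.3903, 0.2398, 0.2132]
eef_rot: [[-0.985, -0.171, -0.012], [-0.171, 0.985, -0.009], [0.013, -0.007, -1.0]]
force: [2.0, 0.6, -0.3]
opening: 0.859
```

```bash
python3 -c "
from h import *
go(-173,-43,150)"
```

```text
mouth [-247.8  299.   213.2] delta [ -66.2 -343.5   64.6] turn [-0.0069 -0.0134  0.0276] F [ 2.   0.6 -0.3] open 0.859 t 1.35
```

Call:
{"method": "carry_out", "body": {
  "grip": [75, 75, 75, 75, 75],
  "delta_pos": [
    [-8, -40, 0],
    [-8, -40, 0],
    [-8, -40, 0],
    [-8, -40, 0],
    [-8, -40, 0]
  ],
  "delta_rot": [
    [-0.007, -0.013, 0.03],
    [0, 0, 0],
    [0, 0, 0],
    [0, 0, 0],
    [0, 0, 0]
  ]
}}

```text
clock: 1.77
tool_pos: [0.4572, 0.0426, 0.213]
eef_rot: [[-0.99, -0.141, 0.0], [-0.141, 0.99, 0.001], [-0.0, 0.001, -1.0]]
force: [1.0, 1.0, 0.1]
opening: 0.861
```

Call:
{"method": "carry_out", "body": {
  "grip": [75, 75, 75, 75, 75],
  "delta_pos": [
    [-8, -40, 0],
    [-8, -40, 0],
    [-7, -40, 0],
    [-7, -24, 0],
    [0, 0, 0]
  ],
  "delta_rot": [
    [0, 0, 0],
    [0, 0, 0],
    [0, 0, 0],
    [0, 0, 0],
    [0, 0, 0]
  ]
}}

```text
clock: 2.18
tool_pos: [0.507, -0.11, 0.2128]
eef_rot: [[-0.992, -0.128, 0.001], [-0.128, 0.992, -0.004], [-0.001, -0.004, -1.0]]
force: [0.7, -0.1, 0.4]
opening: 0.863
```

```bash
python3 -c "
from h import *
go(-173,-43,130)"
```

```text
mouth [-182.5  -63.9  212.8] delta [-9.2 21.3 82.8] turn [-0.0038  0.0007 -0.0153] F [ 0.7 -0.1  0.4] open 0.863 t 2.18
```

Call:
{"method": "carry_out", "body": {
  "grip": [75, 75, 75, 75, 75],
  "delta_pos": [
    [-9, 21, 20],
    [0, 0, 20],
    [0, 0, 20],
    [0, 0, 15],
    [0, 0, 0]
  ],
  "delta_rot": [
    [-0.004, 0, -0.015],
    [0, 0, 0],
    [0, 0, 0],
    [0, 0, 0],
    [0, 0, 0]
  ]
}}

```text
clock: 2.6
tool_pos: [0.5137, -0.0891, 0.135]
eef_rot: [[-0.991, -0.137, 0.002], [-0.137, 0.991, 0.001], [-0.002, 0.0, -1.0]]
force: [-0.5, 0.6, -1.4]
opening: 0.862
```

```bash
python3 -c "
from h import *
go(-173,-43,110)
for n in('top','scene'):
    c=capture(n); cv2.imwrite(f'pics/{n}1.png',c['image'])
A=cv2.imread('pics/top1.png')[80:280,220:380];B=cv2.imread('pics/scene1.png')[130:330,180:420]
o=np.zeros((500,800,3),np.uint8); A=cv2.resize(A,None,fx=2,fy=2,interpolation=3);B=cv2.resize(B,None,fx=2,fy=2,interpolation=3)
o[:400,:320]=A;o[:400,320:800]=B;cv2.imwrite('pics/c1.png',o)"
```

```text
mouth [-172.9  -44.2  135. ] delta [ 0.1  1.2 25. ] turn [ 0.0004  0.002  -0.0063] F [-0.5  0.6 -1.4] open 0.862 t 2.6
```

View pics/c1.png

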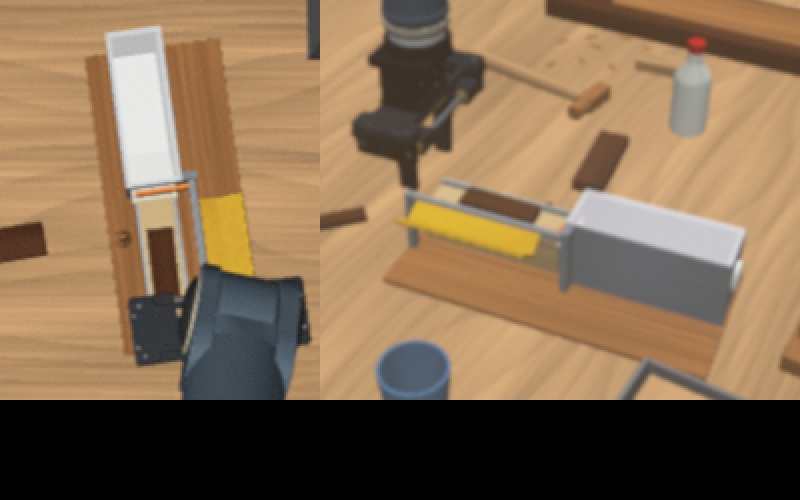

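The near finger is over the bar's end, at about (408,175) in the composite, and the far finger is over the tray behind the blank. I'll lower in steps while watching the force.

Call:
{"method": "carry_out", "body": {
  "grip": [75, 75, 75],
  "delta_pos": [
    [0, 1, 20],
    [0, 0, 15],
    [0, 0, 8]
  ],
  "delta_rot": [
    [0, 0, -0.006],
    [0, 0, 0],
    [0, 0, 0]
  ]
}}

```text
clock: 2.95
tool_pos: [0.5203, -0.0881, 0.099]
eef_rot: [[-0.989, -0.144, 0.018], [-0.144, 0.99, 0.0], [-0.018, -0.002, -1.0]]
force: [-0.4, -0.5, -0.4]
opening: 0.856
```

```bash
python3 -c "
from h import *
go(-172,-43,65)"
```

```text
mouth [-166.2  -44.1   99. ] delta [ 6.4  1.2 33.9] turn [-0.0023  0.0181  0.0009] F [-0.4 -0.5 -0.4] open 0.856 t 2.95
```

Call:
{"method": "carry_out", "body": {
  "grip": [75, 75, 75],
  "delta_pos": [
    [6, 1, 5],
    [0, 0, 5],
    [0, 0, 0]
  ],
  "delta_rot": [
    [-0.002, 0.018, 0],
    [0, 0, 0],
    [0, 0, 0]
  ]
}}

```text
clock: 3.2
tool_pos: [0.5145, -0.0875, 0.0895]
eef_rot: [[-0.989, -0.145, -0.0], [-0.145, 0.989, -0.0], [0.0, -0.0, -1.0]]
force: [0.5, -0.0, -0.5]
opening: 0.86
```

```bash
python3 -c "
from h import *
go(-172,-43,65)"
```

```text
mouth [-171.8  -42.7   89.5] delta [ 0.2 -0.3 24.5] turn [-0.0001 -0.      0.0015] F [ 0.5 -0.  -0.5] open 0.86 t 3.2
```

Call:
{"method": "carry_out", "body": {
  "grip": [75, 75, 75, 75, 75],
  "delta_pos": [
    [0, 0, 7],
    [0, 0, 6],
    [0, 0, 6],
    [0, 0, 3],
    [0, 0, 0]
  ],
  "delta_rot": [
    [0, 0, 0],
    [0, 0, 0],
    [0, 0, 0],
    [0, 0, 0],
    [0, 0, 0]
  ]
}}

```text
clock: 3.62
tool_pos: [0.515, -0.0817, 0.0689]
eef_rot: [[-0.989, -0.147, 0.0], [-0.147, 0.989, 0.008], [-0.001, 0.007, -1.0]]
force: [-0.2, -1.8, 4.6]
opening: 0.866
```

```bash
python3 -c "
from h import *
go(-172,-43,65)"
```

```text
mouth [-170.5  -37.1   68.9] delta [ 1.5 -6.   3.8] turn [0.0075 0.0012 0.0039] F [-0.2 -1.8  4.6] open 0.866 t 3.62
```

Call:
{"method": "carry_out", "body": {
  "grip": [75, 75, 75],
  "delta_pos": [
    [1, -5, 3],
    [0, 0, 1],
    [0, 0, 0]
  ],
  "delta_rot": [
    [0.007, 0, 0.004],
    [0, 0, 0],
    [0, 0, 0]
  ]
}}

```text
clock: 3.87
tool_pos: [0.5152, -0.0797, 0.0667]
eef_rot: [[-0.989, -0.147, 0.0], [-0.147, 0.989, 0.009], [-0.001, 0.009, -1.0]]
force: [-0.4, -2.3, 3.6]
opening: 0.865
```

```bash
python3 -c "
from h import *
go(-172,-43,64.5)
for n in('top','scene'):
    c=capture(n); cv2.imwrite(f'pics/{n}2.png',c['image'])
A=cv2.imread('pics/top2.png')[80:280,220:380];B=cv2.imread('pics/scene2.png')[130:330,180:420]
o=np.zeros((500,800,3),np.uint8); A=cv2.resize(A,None,fx=2,fy=2,interpolation=3);B=cv2.resize(B,None,fx=2,fy=2,interpolation=3)
o[:400,:320]=A;o[:400,320:800]=B;cv2.imwrite('pics/c2.png',o)"
```

```text
mouth [-170.1  -35.1   66.7] delta [ 1.9 -7.9  2.1] turn [0.0093 0.0014 0.0037] F [-0.4 -2.3  3.6] open 0.865 t 3.87
```

View pics/c2.png

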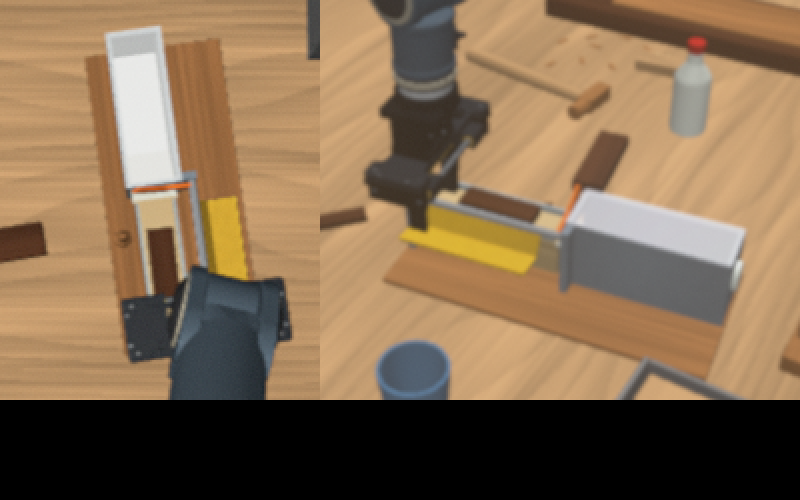

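The flap is open: in the scene crop the orange plate is raised at (570,205) and the bar is down. The tool drifted about 8 mm to +y while pressing, so I'll correct that sideways.

Call:
{"method": "carry_out", "body": {
  "grip": [75, 75, 75],
  "delta_pos": [
    [0, -10, 1],
    [0, -5, 1],
    [0, 0, 0]
  ],
  "delta_rot": [
    [0.009, 0, 0.004],
    [0, 0, 0],
    [0, 0, 0]
  ]
}}

```text
clock: 4.22
tool_pos: [0.5158, -0.0802, 0.0672]
eef_rot: [[-0.989, -0.148, -0.006], [-0.148, 0.989, 0.021], [0.003, 0.021, -1.0]]
force: [-0.4, -3.3, 2.9]
opening: 0.858
```

```bash
python3 -c "
from h import *
go(-172,-43,64.5); s=bot.read_state(); print(s['torque'],s['force'],s['eef_rot'])"
```

```text
mouth [-169.5  -35.6   67.2] delta [ 2.5 -7.4  2.6] turn [ 0.0213 -0.0028  0.0042] F [-0.4 -3.3  2.9] open 0.858 t 4.22
[-0.70560219  0.03728301 -0.03954234] [-0.40399869 -3.31374368  2.8871162 ] [[-0.98903871 -0.14753772 -0.00591975]
 [-0.14762987  0.98882621  0.02069167]
 [ 0.0028008   0.02133879 -0.99976838]]
```

Call:
{"method": "carry_out", "body": {
  "grip": [75, 75],
  "delta_pos": [
    [0, 0, 0],
    [0, 0, 0]
  ],
  "delta_rot": [
    [0, 0, 0],
    [0, 0, 0]
  ]
}}

```text
clock: 4.38
tool_pos: [0.5162, -0.0804, 0.068]
eef_rot: [[-0.989, -0.147, -0.005], [-0.148, 0.989, 0.02], [0.002, 0.021, -1.0]]
force: [-2.1, 0.5, 6.0]
opening: 0.862
```

```bash
python3 -c "
from h import *
go(-172,-43,64.5); s=bot.read_state(); print(s['torque'],s['force'],s['dq'])
c=capture('scene'); cv2.imwrite('pics/s3.png',cv2.resize(c['image'][180:290,200:330],None,fx=5,fy=5,interpolation=3))
def P(p): print(p,np.round(proj(c,w(*p)),1))
y=-35.6
for p in [(-160,y-37.5,67),(-160,y-52.5,67),(-160,-62,63),(-160,-102,63)]: P(p)"
```

```text
mouth [-169.2  -36.    68. ] delta [ 2.8 -7.1  3.3] turn [ 0.021  -0.0018  0.0041] F [-2.1  0.5  6. ] open 0.862 t 4.38
[-0.07973211  0.52842956 -0.11353823] [-2.0564602   0.50665222  5.96002995] [-0.0014685  -0.00746994  0.00565383 -0.00342943 -0.0008207   0.0083602
 -0.0013295 ]
(-160, -73.1, 67) [233.6 244.7]
(-160, -88.1, 67) [230.7 248.3]
(-160, -62, 63) [235.8 243.3]
(-160, -102, 63) [228.1 253.1]
```

View pics/s3.png

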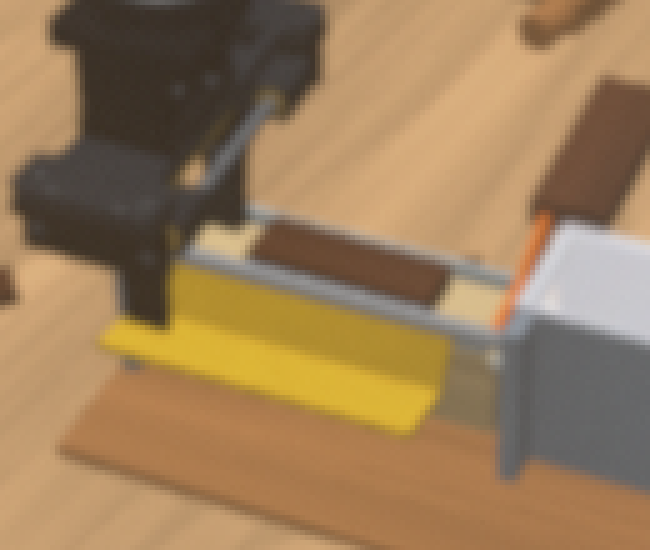

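The tip is sticking to the bar and gets dragged along the bar's arc. Narrowing the grip will bring the tray finger nearer mid-width. I'll also press further down.

Call:
{"method": "carry_out", "body": {
  "grip": [66, 66, 66, 66],
  "delta_pos": [
    [0, 0, 3],
    [0, 0, 3],
    [0, 0, 3],
    [0, 0, 3]
  ],
  "delta_rot": [
    [0.02, 0, 0.004],
    [0, 0, 0],
    [0, 0, 0],
    [0, 0, 0]
  ]
}}

```text
clock: 4.77
tool_pos: [0.517, -0.081, 0.0623]
eef_rot: [[-0.99, -0.139, -0.001], [-0.139, 0.99, 0.002], [0.001, 0.003, -1.0]]
force: [-12.8, 5.1, 41.0]
opening: 0.763
```

```bash
python3 -c "
from h import *
go(-150,-38,64); s=bot.read_state(); print(s['torque'])"
```

```text
mouth [-168.5  -36.7   62.3] delta [-18.5  -1.2  -1.8] turn [ 0.0027 -0.0011 -0.0047] F [-12.8   5.1  41. ] open 0.763 t 4.77
[-0.371778    2.87402844 -0.41224129]
```

It's on the stop with 41 N at the fingertip, so I'll ease up right away.

Call:
{"method": "carry_out", "body": {
  "grip": [66, 66],
  "delta_pos": [
    [0, 0, -2],
    [0, 0, 0]
  ],
  "delta_rot": [
    [0, 0, 0],
    [0, 0, 0]
  ]
}}

```text
clock: 4.93
tool_pos: [0.5178, -0.0831, 0.0669]
eef_rot: [[-0.991, -0.136, 0.001], [-0.136, 0.991, 0.001], [-0.001, 0.001, -1.0]]
force: [-2.1, 0.8, 5.2]
opening: 0.764
```

```bash
python3 -c "
from h import *
go(-150,-38,64); s=bot.read_state(); print(s['torque'])"
```

```text
mouth [-168.   -38.8   66.9] delta [-18.    1.    2.9] turn [ 0.001   0.0015 -0.0074] F [-2.1  0.8  5.2] open 0.764 t 4.93
[ 0.01795876  0.48228758 -0.11238777]
```

Call:
{"method": "carry_out", "body": {
  "grip": [66, 66, 66],
  "delta_pos": [
    [-4, 0, 2],
    [-5, 0, 1],
    [-5, 0, 1]
  ],
  "delta_rot": [
    [0, 0, -0.007],
    [0, 0, 0],
    [0, 0, 0]
  ]
}}

```text
clock: 5.18
tool_pos: [0.5245, -0.0819, 0.0633]
eef_rot: [[-0.99, -0.137, -0.013], [-0.137, 0.991, 0.004], [0.012, 0.006, -1.0]]
force: [-7.8, 1.2, 12.5]
opening: 0.757
```

```bash
python3 -c "
from h import *
go(-100,-38.5,65); s=bot.read_state(); print(s['torque'])"
```

```text
mouth [-161.1  -38.6   63.3] delta [-61.1   0.5  -2.4] turn [ 0.0061 -0.0124 -0.0064] F [-7.8  1.2 12.5] open 0.757 t 5.18
[-0.18294558  1.95219132 -0.37651624]
```

Call:
{"method": "carry_out", "body": {
  "grip": [66, 66, 66, 66],
  "delta_pos": [
    [-6, 0, -0.5],
    [-6, 0, 0],
    [-6, 0, 0],
    [-6, 0, 0]
  ],
  "delta_rot": [
    [0.006, -0.012, -0.006],
    [0, 0, 0],
    [0, 0, 0],
    [0, 0, 0]
  ]
}}

```text
clock: 5.52
tool_pos: [0.5301, -0.0821, 0.0631]
eef_rot: [[-0.99, -0.131, -0.041], [-0.132, 0.991, 0.003], [0.04, 0.009, -0.999]]
force: [-15.3, 1.9, 24.1]
opening: 0.759
```

```bash
python3 -c "
from h import *
go(-100,-38.5,65); s=bot.read_state(); print(s['torque'])"
```

```text
mouth [-155.7  -39.6   63.1] delta [-55.5   1.8  -4.1] turn [ 0.0088 -0.0402 -0.0121] F [-15.3   1.9  24.1] open 0.759 t 5.52
[-0.30274135  3.58584883 -0.54988027]
```

Bar friction is dragging the tip back and tilting the tool. I'll lighten the press, straighten the tool and go on.

Call:
{"method": "carry_out", "body": {
  "grip": [66, 66],
  "delta_pos": [
    [-2, 0, -2.5],
    [-4, 0, 0]
  ],
  "delta_rot": [
    [0.008, -0.04, -0.012],
    [0, 0, 0]
  ]
}}

```text
clock: 5.68
tool_pos: [0.5325, -0.0835, 0.0655]
eef_rot: [[-0.99, -0.14, -0.007], [-0.14, 0.99, 0.0], [0.007, 0.001, -1.0]]
force: [-7.4, 1.5, 7.4]
opening: 0.76
```

```bash
python3 -c "
from h import *
go(-100,-38.5,65); s=bot.read_state(); print(s['torque'])"
```

```text
mouth [-153.5  -41.3   65.5] delta [-53.5   3.    0.2] turn [ 0.0011 -0.0067 -0.004 ] F [-7.4  1.5  7.4] open 0.76 t 5.68
[ 0.05150127  1.43329738 -0.19848715]
```

Call:
{"method": "carry_out", "body": {
  "grip": [66, 66, 66],
  "delta_pos": [
    [-8, 1, 0],
    [-8, 0, 0],
    [-8, 0, 0]
  ],
  "delta_rot": [
    [0, -0.007, -0.004],
    [0, -0.005, 0],
    [0, -0.005, 0]
  ]
}}

```text
clock: 5.93
tool_pos: [0.5496, -0.0822, 0.0649]
eef_rot: [[-0.991, -0.137, -0.002], [-0.137, 0.991, 0.002], [0.002, 0.002, -1.0]]
force: [-5.0, -0.5, 5.9]
opening: 0.757
```

```bash
python3 -c "
from h import *
go(-100,-38.5,65); s=bot.read_state(); print(s['torque'])"
```

```text
mouth [-136.4  -42.5   64.9] delta [-36.3   4.2  -0.2] turn [ 0.0025 -0.0021 -0.0062] F [-5.  -0.5  5.9] open 0.757 t 5.93
[-0.14351964  1.15971629 -0.11404421]
```

Call:
{"method": "carry_out", "body": {
  "grip": [66, 66, 66, 66],
  "delta_pos": [
    [-8, 3, 0],
    [-8, 1, 0],
    [-8, 1, 0],
    [-8, 0, 0]
  ],
  "delta_rot": [
    [0.002, -0.004, -0.006],
    [0, -0.003, 0],
    [0, -0.003, 0],
    [0, -0.003, 0]
  ]
}}

```text
clock: 6.27
tool_pos: [0.5736, -0.0781, 0.0636]
eef_rot: [[-0.991, -0.135, -0.005], [-0.135, 0.991, -0.001], [0.006, -0.0, -1.0]]
force: [-5.9, -0.6, 7.7]
opening: 0.76
```

```bash
python3 -c "
from h import *
go(-60,-38.5,65)
for n in('top','scene'):
    c=capture(n); cv2.imwrite(f'pics/{n}4.png',c['image'])
A=cv2.imread('pics/top4.png')[80:280,220:380];B=cv2.imread('pics/scene4.png')[130:330,180:420]
o=np.zeros((400,800,3),np.uint8); A=cv2.resize(A,None,fx=2,fy=2,interpolation=3);B=cv2.resize(B,None,fx=2,fy=2,interpolation=3)
o[:400,:320]=A;o[:400,320:800]=B;cv2.imwrite('pics/c4.png',o)"
```

```text
mouth [-112.1  -41.9   63.6] delta [-52.    3.9  -1.7] turn [-0.     -0.0055 -0.0086] F [-5.9 -0.6  7.7] open 0.76 t 6.27
```

View pics/c4.png

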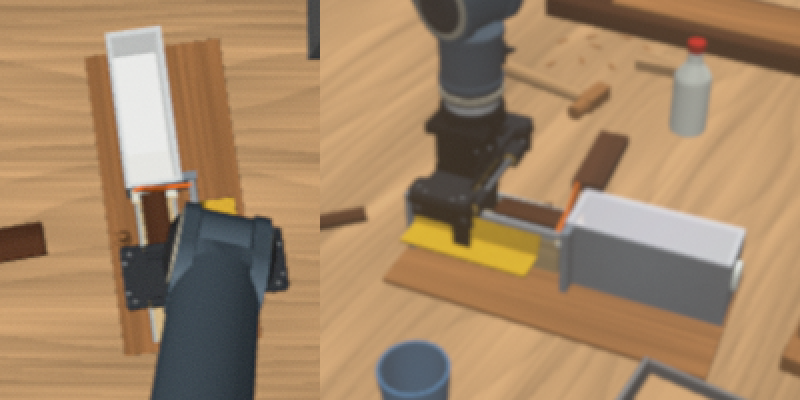

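The blank's front has reached the flap, at (155,192) in the composite, and the flap is up. I'll continue pushing.

Call:
{"method": "carry_out", "body": {
  "grip": [66, 66, 66, 66],
  "delta_pos": [
    [-8, 3, -0.5],
    [-8, 1, 0],
    [-8, 1, 0],
    [-8, 0, 0]
  ],
  "delta_rot": [
    [0, -0.006, -0.008],
    [0, -0.003, 0],
    [0, -0.003, 0],
    [0, -0.003, 0]
  ]
}}

```text
clock: 6.7
tool_pos: [0.5984, -0.0749, 0.0632]
eef_rot: [[-0.991, -0.135, -0.005], [-0.135, 0.991, -0.003], [0.005, -0.002, -1.0]]
force: [-8.4, 0.4, 10.3]
opening: 0.759
```

```bash
python3 -c "
from h import *
go(-50,-38.5,65)"
```

```text
mouth [-87.  -42.3  63.2] delta [-37.    4.1  -2. ] turn [-0.002  -0.005  -0.0086] F [-8.4  0.4 10.3] open 0.759 t 6.7
```

Call:
{"method": "carry_out", "body": {
  "grip": [66, 66, 66, 66],
  "delta_pos": [
    [-8, 3, -1],
    [-8, 1, 0],
    [-8, 1, 0],
    [-8, 1, 0]
  ],
  "delta_rot": [
    [0, -0.006, -0.008],
    [0, -0.003, 0],
    [0, -0.003, 0],
    [0, -0.003, 0]
  ]
}}

```text
clock: 7.03
tool_pos: [0.6228, -0.0712, 0.0632]
eef_rot: [[-0.991, -0.134, -0.006], [-0.134, 0.991, -0.005], [0.006, -0.004, -1.0]]
force: [-6.9, -0.6, 8.5]
opening: 0.757
```

```bash
python3 -c "
from h import *
go(-45,-38.5,65)"
```

```text
mouth [-62.3 -42.2  63.2] delta [-17.3   3.8  -2. ] turn [-0.0042 -0.0062 -0.0092] F [-6.9 -0.6  8.5] open 0.757 t 7.03
```

Call:
{"method": "carry_out", "body": {
  "grip": [66, 66, 66, 66],
  "delta_pos": [
    [-8, 3, -0.5],
    [-7, 1, 0],
    [-3, 0, 0],
    [0, 0, 0]
  ],
  "delta_rot": [
    [0, -0.006, -0.009],
    [0, -0.003, 0],
    [0, 0, 0],
    [0, 0, 0]
  ]
}}

```text
clock: 7.37
tool_pos: [0.6358, -0.0695, 0.0635]
eef_rot: [[-0.991, -0.137, -0.009], [-0.137, 0.991, -0.006], [0.01, -0.005, -1.0]]
force: [-1.1, 2.9, 7.5]
opening: 0.755
```

```bash
python3 -c "
from h import *
go(-45,-38.5,65)
for n in('top','scene'):
    c=capture(n); cv2.imwrite(f'pics/{n}5.png',c['image'])
A=cv2.imread('pics/top5.png')[80:280,220:380];B=cv2.imread('pics/scene5.png')[130:330,180:420]
o=np.zeros((400,800,3),np.uint8); A=cv2.resize(A,None,fx=2,fy=2,interpolation=3);B=cv2.resize(B,None,fx=2,fy=2,interpolation=3)
o[:400,:320]=A;o[:400,320:800]=B;cv2.imwrite('pics/c5.png',o)"
```

```text
mouth [-49.2 -42.3  63.5] delta [-4.2  3.8 -1.6] turn [-0.0051 -0.0096 -0.0069] F [-1.1  2.9  7.5] open 0.755 t 7.37
```

View pics/c5.png

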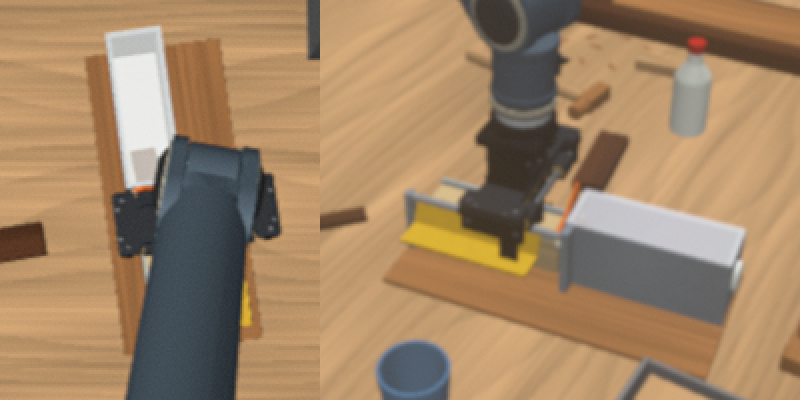

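The blank now shows through the clear top at (143,163), either tipping or still sitting on the edge. I'll hold briefly and look again.

Call:
{"method": "carry_out", "body": {
  "grip": [66, 66, 66],
  "delta_pos": [
    [0, 0, 0],
    [0, 0, 0.3],
    [0, 0, 0]
  ],
  "delta_rot": [
    [0, 0, 0],
    [0, 0, 0],
    [0, 0, 0]
  ]
}}

```text
clock: 7.72
tool_pos: [0.6361, -0.0705, 0.0648]
eef_rot: [[-0.991, -0.134, -0.008], [-0.134, 0.991, -0.006], [0.009, -0.005, -1.0]]
force: [-2.4, 0.7, 5.4]
opening: 0.758
```

```bash
python3 -c "
from h import *
go(-45,-38.5,65)
c=capture('top'); cv2.imwrite('pics/c6.png',cv2.resize(c['image'][85:225,250:370],None,fx=4,fy=4,interpolation=3))"
```

```text
mouth [-49.1 -43.3  64.8] delta [-4.   4.9 -0.3] turn [-0.0052 -0.0087 -0.0091] F [-2.4  0.7  5.4] open 0.758 t 7.72
```

View pics/c6.png

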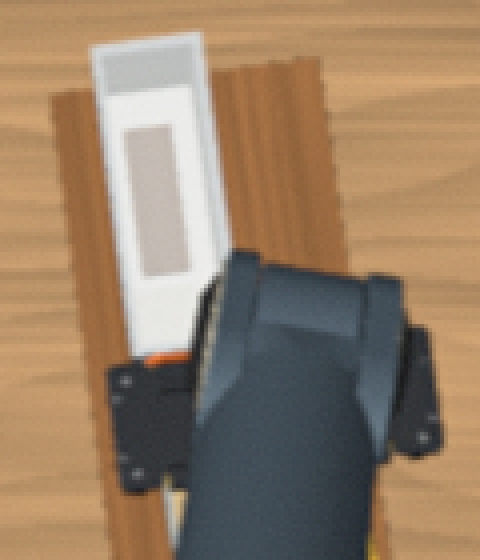

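The blank has slid fully into the box and is visible through the clear top at (157,200). I'll lift straight up so the flap shuts, then retreat.

Call:
{"method": "carry_out", "body": {
  "grip": [66, 66, 66, 66, 66],
  "delta_pos": [
    [0, 0, -6],
    [0, 0, -8],
    [0, 0, -10],
    [0, 0, -14],
    [0, 0, -20]
  ],
  "delta_rot": [
    [0, 0, 0],
    [0, 0, 0],
    [0, 0, 0],
    [0, 0, 0],
    [0, 0, 0]
  ]
}}

```text
clock: 8.18
tool_pos: [0.6347, -0.0726, 0.1218]
eef_rot: [[-0.991, -0.131, -0.014], [-0.131, 0.991, -0.009], [0.015, -0.007, -1.0]]
force: [-0.9, 0.5, 0.7]
opening: 0.76
```

```bash
python3 -c "
from h import *
go(-120,-43,200)"
```

```text
mouth [-50.8 -45.2 121.8] delta [ 70.4   0.8 -77.2] turn [-0.0065 -0.0149 -0.0123] F [-0.9  0.5  0.7] open 0.76 t 8.18
```

Call:
{"method": "carry_out", "body": {
  "grip": [66, 66, 66, 66, 66],
  "delta_pos": [
    [0, 0, -35],
    [0, 0, -35],
    [0, 0, -30],
    [0, 30, 0],
    [0, 40, 0]
  ],
  "delta_rot": [
    [0, -0.015, 0],
    [0, 0, 0],
    [0, 0, 0],
    [0, 0, 0],
    [0, 0, 0]
  ]
}}

```text
clock: 8.6
tool_pos: [0.628, -0.0134, 0.2326]
eef_rot: [[-0.994, -0.113, 0.01], [-0.113, 0.994, -0.013], [-0.009, -0.014, -1.0]]
force: [0.5, 1.5, -1.5]
opening: 0.758
```

Call:
{"method": "carry_out", "body": {
  "grip": [66, 66, 66, 66, 66],
  "delta_pos": [
    [15, 38, 0],
    [15, 38, 0],
    [15, 38, 0],
    [15, 38, 0],
    [0, 0, 0]
  ],
  "delta_rot": [
    [0, 0, 0],
    [0, 0, 0],
    [0, 0, 0],
    [0, 0, 0],
    [0, 0, 0]
  ]
}}

```text
clock: 9.02
tool_pos: [0.5484, 0.1438, 0.2345]
eef_rot: [[-0.993, -0.118, 0.018], [-0.118, 0.993, -0.006], [-0.017, -0.008, -1.0]]
force: [-0.2, 0.8, -0.6]
opening: 0.758
```

Call:
{"method": "carry_out", "body": {
  "grip": [66, 66],
  "delta_pos": [
    [0, 0, 0],
    [0, 0, 0]
  ],
  "delta_rot": [
    [0, 0, 0],
    [0, 0, 0]
  ]
}}

```text
clock: 9.18
tool_pos: [0.5471, 0.1466, 0.2355]
eef_rot: [[-0.992, -0.124, 0.019], [-0.124, 0.992, -0.005], [-0.018, -0.007, -1.0]]
force: [-0.2, -0.5, -0.9]
opening: 0.758
```

```bash
python3 -c "
from h import *
go(-120,-43,200)
for n in('top','scene'):
    c=capture(n); cv2.imwrite(f'pics/{n}7.png',c['image'])
A=cv2.imread('pics/top7.png')[80:265,245:360];B=cv2.imread('pics/scene7.png')
o=np.zeros((555,800,3),np.uint8); A=cv2.resize(A,None,fx=3,fy=3,interpolation=3);B=cv2.resize(B[190:330,190:412],None,fx=2,fy=2,interpolation=3)
o[:555,:345]=A;o[:280,350:794]=B;cv2.imwrite('pics/c7.png',o)"
```

```text
mouth [-106.   184.3  235.5] delta [  10.1 -227.3   37. ] turn [-0.0072  0.018  -0.0198] F [-0.2 -0.5 -0.9] open 0.758 t 9.18
```

View pics/c7.png

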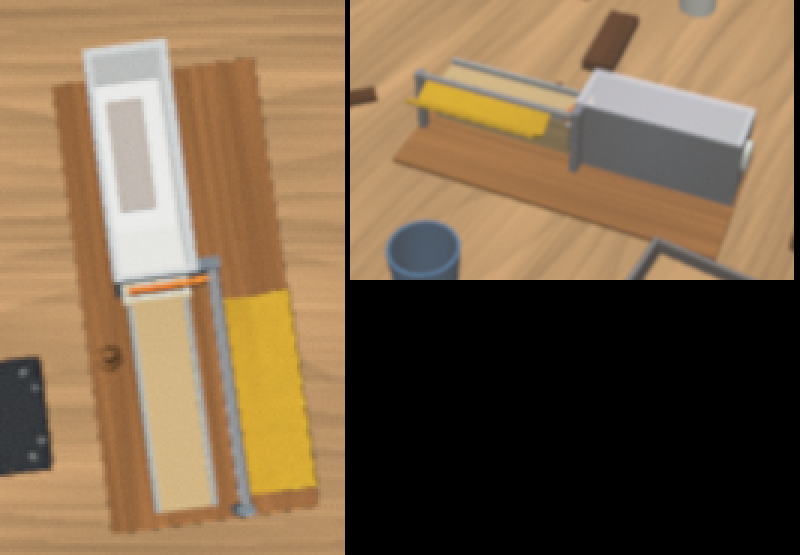

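View pics/top7.png

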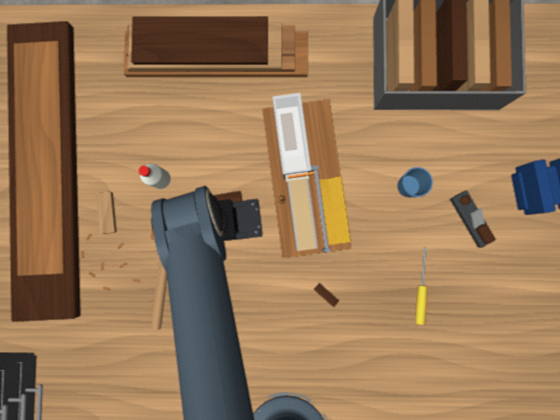

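The tray is empty and the blank lies in the box, seen through the clear top at (289,131) in the full image. The flap and bar are back in their shut position, the peg is still at (282,199), and the other items look unmoved. The arm is clear, so I'm handing in.

```bash
python3 -c "
from h import *
a,b=cv2.imread('pics/top0.png'),cv2.imread('pics/top7.png')
d=cv2.absdiff(a,b).max(2)>60
print('changed px: peg',d[193:206,276:289].sum(),'bar',d[175:255,318:352].sum(),'right side',d[:,360:].sum())
print(order.sign_off(), bot.read_state()['clock'])"
```

```text
changed px: peg 0 bar 0 right side 0
the job is handed in; nothing more can be done
the job is handed in; nothing more can be done
```

The middle-sized blank is in the dry box, the flap has sprung shut, and the job was handed in at about 9.3 s of the 38 s allowed. I pressed the yellow bar down with one fingertip to hold the flap open. With the other finger I pushed the blank along the tray until it tipped and slid in, then lifted straight up and moved clear.

**Last checks:**
- **Blank and tray:** the camera shows the blank lying in the box through the clear top, and the tray empty.
- **Flap, bar and bystanders:** no pixels changed at the bar, the peg or the right-hand side of the bench (cup, plane, gouge). The glue looked unmoved by eye. The mallet, the maple block and the oversized blank were partly or wholly behind the arm in that view, so I did not fully check them, but nothing went near them at bench height.
- **Robot:** clear of everything, with wrist force near zero.

**What went off plan:**
- **Force spike:** while pressing onto the bar's stop, the wrist force rose briefly to about 43 N, and I eased it at once. It came through the fingertip on the bar, not the arm or gripper body, and stayed well below the 120 N wrist limit.
- **Drift and tilt:** friction on the bar dragged the tip sideways and tilted the tool early in the push. I narrowed the grip and pressed more lightly to correct it.

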